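Present a culture dish to the inspection camera

ROBOT

A 6-joint arm with a two-finger parallel gripper is mounted at the origin on a cart in front of the work surface, level with it; the furniture and walls round the work are solid. World frame = base frame: x ahead of the robot, y to its left, z up, the work surface at z = 0. Lengths are in m, angles in degrees, forces in N, time in s.
With the tool pointing down it reaches from about 0.4 to 0.925 m from the base axis. Payload 12.5 kg.
Tool frame: the origin (TCP) lies midway between the tips of the shut fingers; the grasp point (between the pads) lies 19 mm behind it (r.pinch_z is the distance from the TCP to the grasp point, in m); z points along the fingers, y is the line along which they close (so a half turn about z gives the same grasp; the last joint's range is limited). The gripper opens to 95 mm and grips with 3 to 60 N. Pads are 20 mm wide; open, the fingers measure 119 mm over their backs; the gripper's body (75 mm by 180 mm) begins 59 mm behind the grasp point.
Start: joints at [57.147, 28.126, 89.318, -0, 62.55, -6.05], TCP at [0.282, 0.558, 0.215] pointing down, gripper open.
Joint ranges: [-177.58, 177.58], [-47.91, 125.51], [2.72, 160], [-65.01, 245.01], [3.68, 167.84], [-153.87, 153.87]. Speed limits (degrees/s): [127.2, 127.2, 159.86, 180, 180, 180].

INTERFACE

Orientations are given as [roll, pitch, yaw] about the fixed x, y, z axes, in that order (R = Rz(yaw) Ry(pitch) Rx(roll)).
In Python, from station import r gives the robot as it stands.
- The arm moves only by the tool play_rows, never from a script. Its argument "series" is text: rows parted by semicolons, each of 7 numbers parted by spaces: the opening, from 0 (shut) to 1 (fully open), then the shift along the world's x, y, z in mm, then the turn, a rotation vector about the world's x, y, z in rad. A call has 1 to 12 rows; each row is the pose to reach, as a shift and turn from the pose commanded when the call began; what a row does not reach only later rows make up. A row lasts 1/12 s, in which the tool goes at most 41.7 mm and 7.16 degrees, less where a joint would pass 70% of its speed; a pose out of reach is approached as far as the arm can. A call with a gripper value outside its range is refused whole. The fingers move at their own pace and stop on an object; "grip_force" is the grip in N (left out, the last holds). Time passes only in rows, so rows that repeat a pose let the fingers close. It gives the time, the measured TCP pose, the force, the opening and the grip force at its end, in the units of the state.
- r.get_obs(): the state, without advancing time (a new reading comes with each control period).
- r.read_camera(name): name is "scene" or "side" or "wrist"; returns (picture, depth): 420x560x3 uint8, red, green, blue; 420x560 float32, m along the optical axis (not along the pixel's ray), 0 where there is no reading.
- r.get_calibration(name): a dict with "mtx" (3x3 intrinsics, pixels), "R" (3x3) and "t" (3): a world point X has camera coordinates R X + t. Camera axes: x right, y down, z forward; pixel columns grow to the right and rows downward; lengths in m; the calibration is good to about 2 mm. A picture is of the moment at which its call begins: read the wrist's pose just before it. get_calibration takes no time and is no camera call; for the wrist camera it gives the pose at the moment of the call.
- r.job_done(): hands the job in; it is judged then, once.
The state is a dict: "clock": time; "joint_pos": joint angles; "joint_vel": joint speeds; "joint_efforts": joint torques, N m; "tcp_pos": TCP position; "orientation": TCP orientation; "wrist_force": force on the tool from outside, world axes, zero at the start; "wrist_torque": the same for the moment, N m; "width": opening from 0.0 (shut) to 1.0 (fully open); "finger_force": force on a finger pad.
Only numpy, scipy, OpenCV 4.12 (cv2) and the standard library are available. Lean on these libraries where they do the work, as an engineer would, in place of code of your own. Each camera call takes 0.05 s, during which the arm holds its last target. There are 200 camera calls.

TASK

Swing the dish rack's keeper bar shut until it clicks into its catch, so that the dishes cannot roll out of the open front, and leave it shut. Then lift the dish with the orange medium up out of the rack and hold it in the air in front of the inspection camera: centred on the lens axis, 150 mm in front of the ring light, its round face square to the lens (the camera looks down at a slant). Finish there, still holding the dish motionless; leave the other two dishes in their slots, keep the amber vial standing where it is, and do not bump the camera.

Things in the scene. Friction and masses are not known exactly. Their poses are not given: they have to be found in the camera images.
- dish_rack: fixed steel wire rack, 178 mm long; origin under its centre, x to its back, y along the row, z up, front (-x) open. Slots at y = -50, 0, +50 mm hold a dish each on edge, dish axis along y: centre at x 0, z 56, top at 101 mm, may lean by 0.07 rad; 34 mm free between dishes. Wire hoops up to 52 mm high stand 9.5 mm either side of a slot's middle. White end panels at y = -78, +78, 68 high
- keeper_hinge (a point): point on the keeper bar's upright hinge axis at the bar's height (56 mm above the worktop), at the rack's front left: x = -52, y = +84 mm in the rack's frame. The bar is a round rod, 8 mm diameter, its axis 56 mm above the worktop; shut, it lies along the rack's y axis across the front, 3 mm clear of the dishes
- keeper_knob (a point): middle (82 mm above the worktop) of the red upright knob, 17 mm diameter, 34 mm tall, on the bar's free end, 190 mm from the hinge; bar shut, it is at x = -52, y = -106 mm in the rack's frame, 10 mm past the white catch bracket (y = -77 to -96, x = -72 to -32, shelf 48 mm high, back stop 69 mm). A sprung steel pin on the shelf is pressed down as the bar passes over it
- keeper (a joint): keeper bar angle in rad: 0 = shut, on its stop; grows as the knob swings out to the robot (clockwise from above), 0.4 to 0.9 at the start. It stays where left. The pin resists between about 0.08 and 0.03 rad with some 4 N at the catch (170 mm from the hinge); past it the bar snaps to 0 and is held
- dish_orange: closed round culture dish with orange-pink medium, 90 mm diameter, 16 mm thick, about 35 g; stands on edge in one of the three slots. Origin at the centre of its underside, z axis along the dish's axis (horizontal in the rack)
- dish_orange_centre (a point): middle of the orange dish: 8 mm along its z axis from its origin, at half its thickness
- dish_cream: the same sort of dish with cream medium, on edge in another slot; stays in the rack. Origin at the centre of its underside
- dish_clear: the same sort of dish, clear and empty, on edge in another slot; stays in the rack. Origin at the centre of its underside
- camera_stand: fixed camera stand: grey foot 110 x 130 mm, steel column 376 mm high at its back, blue camera with black lens and 66 mm ring light, tilting about a level axis 300 mm above the worktop, 28 mm behind the origin. Origin under the middle of the foot's front edge; the camera looks to the stand's -x side, tilted down 0.2 to 0.5 rad
- ring_light (a point): centre of the front of the ring light, on the lens axis; its x axis lies along the lens axis and points back into the camera
- focus (a point): the point on the lens axis 150 mm in front of the ring light's front, 0.20 to 0.26 m above the worktop, where the middle of the dish must be held; its x axis lies along the lens axis and points back to the camera, its y axis is level. Either face of the dish may look at the lens
- vial: loose amber vial, 40 mm diameter, 58 mm high, left of the rack; stays where it is. Origin at the centre of its underside

How it is judged:
By the outcome, as a careful person would: the job done as asked, in the order asked, and still so for the second after the job is handed in, while the arm keeps its last pose, push and grip.
It also fails if it takes over 51 s, if anything falls off the work surface, if the arm or the gripper's body presses on something with over 40 N, if the wrist force passes 120 N, or if a joint passes its speed limit or range.

## Working session

There is one attempt and no reset: what is moved stays moved. The work goes in short steps, Python scripts to look and compute and a tool call to move; the robot and the scene stay as the last step left them, time stands still between calls to the robot, and variables do not carry over. Pictures are saved under pics/ and viewed, at most 10 in all, crops included, and the job is handed in when it is done.

Besides the shell and the picture viewer there is one more tool, called after "Call:" by a JSON object that holds its "method" and its "body". play_rows: Moves the arm, as the interface text tells. Its arguments: {"type":"object","properties":{"series":{"type":"string"},"grip_force":{"type":"number"}},"required":["series"]}

```bash
mkdir -p pics; ls; python3 - <<'E'
from station import r
import cv2,numpy as np
o=r.get_obs();print(o)
for n in("scene","side"):
    p,d=r.read_camera(n);c=r.get_calibration(n)
    np.savez(f"pics/{n}0.npz",p=p,d=d,**c)
    cv2.imwrite(f"pics/{n}0.png",p[:,:,::-1]);print(n,c)
E
```

```text
pics
{'clock': 0.0, 'joint_pos': array([ 5.71476595e+01,  2.81643351e+01,  8.93490194e+01,  6.37876581e-04,
        6.25476925e+01, -6.05063083e+00]), 'joint_vel': array([-0.06418562,  0.05390201,  0.00982783,  0.07405071,  0.04586769,
        0.07695099]), 'joint_efforts': array([-1.70463616e-03, -6.12631202e+01, -2.58187187e+01,  6.91854581e-02,
        4.80708957e-02, -5.42487271e-05]), 'tcp_pos': array([0.28167083, 0.55767697, 0.21406635]), 'orientation': array([-1.79939353e+02, -6.99736982e-03,  1.53197992e+02]), 'wrist_force': array([-0.04815454, -0.89021045,  0.59260005]), 'wrist_torque': array([-0.00586237, -0.03948355, -0.01955129]), 'finger_force': 0.0, 'width': 1.0013735413636284}
scene {'mtx': array([[427.87701072,   0.        , 271.94873635],
       [  0.        , 427.87701072, 211.39396373],
       [  0.        ,   0.        ,   1.        ]]), 'R': array([[ 0.83636697, -0.54782784, -0.01936347],
       [-0.27630747, -0.39080313, -0.87802454],
       [ 0.47343899,  0.739701  , -0.47822375]]), 't': array([-0.47163611,  0.28467565,  1.13912628])}
side {'mtx': array([[533.68369368,   0.        , 277.90961319],
       [  0.        , 533.68369368, 201.20818736],
       [  0.        ,   0.        ,   1.        ]]), 'R': array([[ 0.88994648, -0.45573978,  0.01721962],
       [-0.18588462, -0.39694741, -0.89882126],
       [ 0.41646388,  0.79670196, -0.43797697]]), 't': array([-0.52410728,  0.26184679,  1.30324275])}
```

View pics/scene0.png

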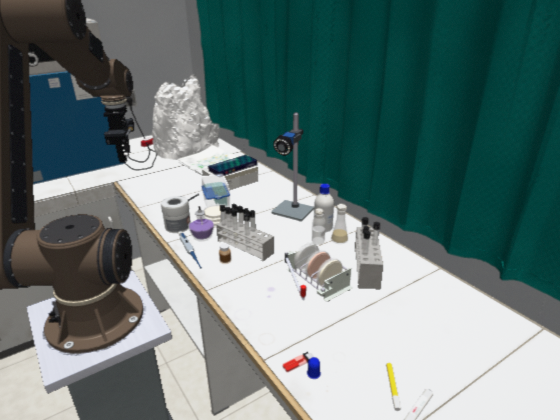

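View pics/side0.png

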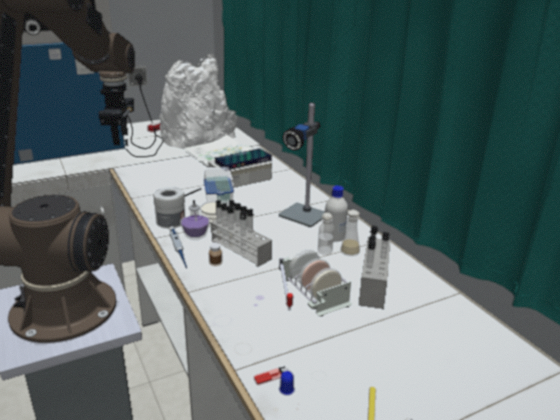

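The scene view shows the rack at about (320,268), with the orange dish in the middle slot. The red knob is at (303,291), the vial at (225,255) and the camera at (287,142) on the stand. The side view agrees, with the knob at (290,299). Next I measure coarsely from depth.

```bash
cat > h.py <<'E'
import numpy as np,cv2
def load(f):
    z=np.load(f);return z['p'],z['d'],z['mtx'],z['R'],z['t']
def cloud(d,K,R,t):
    v,u=np.mgrid[:d.shape[0],:d.shape[1]]
    c=np.stack([(u-K[0,2])/K[0,0]*d,(v-K[1,2])/K[1,1]*d,d],-1)
    return (c-t)@R
def proj(X,K,R,t):
    c=np.atleast_2d(X)@R.T+t; c=c@K.T; return c[:,:2]/c[:,2:]
E
python3 - <<'E'
from h import *
ims=[]
for n,(x0,y0,x1,y1) in dict(scene=(255,95,375,310),side=(240,95,400,320)).items():
    p,d,K,R,t=load(f"pics/{n}0.npz");W=cloud(d,K,R,t)
    hsv=cv2.cvtColor(p,cv2.COLOR_RGB2HSV).astype(int);H,S,V=np.moveaxis(hsv,-1,0)
    red=((H<6)|(H>174))&(S>170)&(V>100)&(W[...,0]>.3)&(d>0)
    num,l,st,ce=cv2.connectedComponentsWithStats(red.astype(np.uint8))
    for i in range(1,num):
        if st[i,4]>15: print(n,'red',ce[i],st[i,4],np.median(W[l==i],0))
    for uv in [(225,255),(295,190),(287,142),(293,210)] if n=="scene" else [(215,255),(308,190),(295,138),(302,214)]:
        print(n,uv,W[uv[1],uv[0]])
    org=(H>3)&(H<14)&(S>60)&(V>120)
    org[:y0]=0;org[y1:]=0;org[:,:x0]=0;org[:,x1:]=0
    q=W[org];print(n,'org',len(q),np.median(q,0),q.min(0),q.max(0))
    ims.append(cv2.resize(p[y0+125:y1,x0:x1],(400,300) ,interpolation=cv2.INTER_CUBIC))
    ims.append(cv2.resize(p[y0:y0+125,x0:x1],(400,300) ,interpolation=cv2.INTER_CUBIC))
cv2.imwrite("pics/crop1.png",np.vstack([np.hstack(ims[:2]),np.hstack(ims[2:])])[:,:,::-1])
E
```

```text
scene red [145.62068966 142.13793103] 29 [0.55268998 1.23710602 0.02393634]
scene red [302.69230769 290.48717949] 39 [ 0.45760959 -0.30780768  0.08824291]
scene red [291.65137615 364.22018349] 109 [ 0.33587326 -0.4296822   0.01285178]
scene (225, 255) [0.40382081 0.02070026 0.03360881]
scene (295, 190) [0.78646707 0.17913753 0.08821113]
scene (287, 142) [0.70702283 0.11686032 0.31049419]
scene (293, 210) [0.76710122 0.1644837  0.01560943]
scene org 231 [ 0.57418921 -0.21515069  0.07425256] [-0.06618792 -0.98973611  0.02741299] [ 0.62085977 -0.2104899   0.78557694]
side red [289.41176471 296.11764706] 17 [ 0.45810262 -0.30959558  0.09459171]
side red [262.91463415 377.69512195] 82 [ 0.33332074 -0.43120977  0.01020217]
side (215, 255) [0.40129359 0.01393563 0.03790718]
side (308, 190) [0.78670496 0.17557108 0.09152508]
side (295, 138) [0.70484134 0.12733068 0.29601321]
side (302, 214) [0.76457774 0.16991488 0.01143965]
  return _methods._mean(a, axis=axis, dtype=dtype,
  ret = um.true_divide(
Traceback (most recent call last):
ValueError: zero-size array to reduction operation minimum which has no identity
```

```bash
python3 - <<'E'
from station import r
from scipy.spatial.transform import Rotation as Ro
import numpy as np
o=r.get_obs();c=r.get_calibration("wrist")
T=Ro.from_euler('xyz',o['orientation'],degrees=True).as_matrix()
cw=-c['R'].T@c['t']
print(c['mtx'],'cam in tool',T.T@(cw-o['tcp_pos']),'\naxes in tool\n',T.T@c['R'].T, '\ntool\n',T)
E
```

```text
[[313.78048108   0.         279.61093747]
 [  0.         313.78048108 210.51935103]
 [  0.           0.           1.        ]] cam in tool [ 0.08453846 -0.00022681 -0.17146447] 
axes in tool
 [[-3.92121709e-04 -9.54735714e-01 -2.97455145e-01]
 [ 9.99999337e-01 -5.24033701e-05 -1.15005602e-03]
 [ 1.08241190e-03 -2.97455398e-01  9.54735102e-01]] 
tool
 [[-8.92553561e-01  4.50941053e-01 -5.55107118e-04]
 [ 4.50941377e-01  8.92553198e-01 -8.15147600e-04]
 [ 1.27879116e-04 -9.77883661e-04 -9.99999514e-01]]
```

Call:
{"method": "play_rows", "body": {"series": "1 15 -40 10 0 0 0;1 25 -80 20 0 0 0;1 35 -120 40 0 0 0;1 45 -160 60 0 0 0;1 55 -200 80 0 0 0;1 65 -240 100 0 0 0;1 75 -280 110 0 0 0;1 85 -320 115 0 0 0;1 95 -360 115 0 0 0;1 105 -400 115 0 0 0;1 115 -440 115 0 0 0;1 125 -480 115 0 0 0"}}

```text
clock: 1.1
tcp_pos: [0.4023, 0.0931, 0.3298]
orientation: [180.0, 0.0, 153.2]
wrist_force: [0.8, 1.2, 0.1]
width: 1.002
finger_force: 0.0
```

Call:
{"method": "play_rows", "body": {"series": "1 10 -40 0 0 0 0;1 20 -80 0 0 0 0;1 30 -120 0 0 0 0;1 40 -160 0 0 0 0;1 50 -200 0 0 0 0;1 55 -240 0 0 0 0;1 55 -250 0 0 0 0;1 55 -250 0 0 0 0;1 55 -250 0 0 0 0"}}

```text
clock: 1.85
tcp_pos: [0.4572, -0.1549, 0.3292]
orientation: [180.0, -0.1, 153.1]
wrist_force: [-0.8, 1.3, -0.0]
width: 1.006
finger_force: 0.0
```

```bash
python3 - <<'E'
from station import r
import cv2,numpy as np
o=r.get_obs();print(o['clock'],o['tcp_pos'],o['orientation'],o['joint_pos'])
c=r.get_calibration("wrist");p,d=r.read_camera("wrist")
np.savez("pics/w1.npz",p=p,d=d,**c);cv2.imwrite("pics/w1.png",p[:,:,::-1])
E
```

```text
1.85 [ 0.4572124  -0.15492544  0.32924973] [ 1.79980303e+02 -6.15213012e-02  1.53112348e+02] [-2.65761904e+01  1.01399724e+01  9.86550173e+01  2.11518462e-02
  7.12664247e+01 -8.96953321e+01]
```

View pics/w1.png

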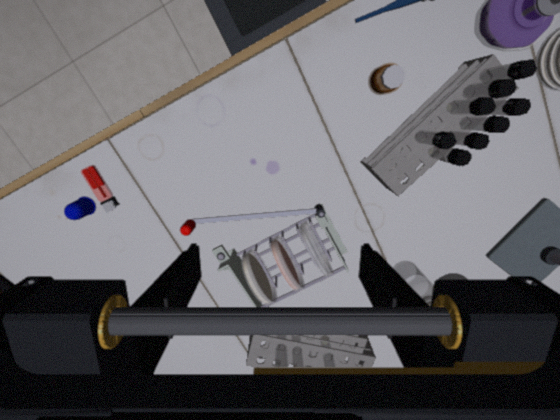

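The wrist view shows the knob at (188,227), hinge post at (320,210), catch plate at (222,253) and orange dish in the middle at (288,265). I'll zoom in to fit it.

```bash
python3 - <<'E'
from h import *
p,d,K,R,t=load("pics/w1.npz")
c=cv2.resize(p[190:310,170:360],None,fx=4.2,fy=4.2,interpolation=cv2.INTER_CUBIC)
for i in range(0,190,20): cv2.putText(c,str(170+i),(int(i*4.2),8),0,.35,(255,0,0))
for i in range(0,120,20): cv2.putText(c,str(190+i),(0,int(i*4.2)+4),0,.35,(255,0,0))
cv2.imwrite("pics/crop2.png",c[:,:798,::-1])
W=cloud(d,K,R,t)
for uv in [(188,227),(320,210),(222,253),(253,275),(285,262),(315,245),(335,243),(270,205)]: print(uv,W[uv[1],uv[0]].round(4))
hsv=cv2.cvtColor(p,cv2.COLOR_RGB2HSV).astype(int);H,S,V=np.moveaxis(hsv,-1,0)
red=((H<6)|(H>174))&(S>170)&(V>80);red[:,:165]=0
print('knob',np.median(W[red],0),np.percentile(W[red],95,axis=0),W[red&(W[...,2]>.092)].mean(0))
reg=np.zeros_like(red);reg[215:300,225:350]=1
top=reg&(W[...,2]>.09)&(W[...,2]<.11)
n,l,s,ce=cv2.connectedComponentsWithStats(top.astype(np.uint8))
for i in range(1,n):
    if s[i,4]>8: q=W[l==i];print(s[i],q.mean(0).round(4),q.min(0).round(3),q.max(0).round(3))
# table height check
print(np.median(W[150:180,200:240,2]))
E
```

```text
(188, 227) [ 0.4578 -0.2969  0.0964]
(320, 210) [ 0.5256 -0.1257  0.0724]
(222, 253) [ 0.5279 -0.2931  0.0495]
(253, 275) [ 0.5635 -0.2527  0.0952]
(285, 262) [ 0.5655 -0.202   0.0962]
(315, 245) [ 0.5605 -0.1527  0.0974]
(335, 243) [ 0.6102 -0.1287  0.0121]
(270, 205) [ 0.504  -0.1973  0.0019]
knob [ 0.45922165 -0.3007561   0.09864043] [ 0.464723   -0.29594851  0.10007561] [ 0.45913298 -0.30089727  0.09822885]
[304 239  28  36 396] [ 0.579  -0.1586  0.0979] [ 0.552 -0.167  0.09 ] [ 0.613 -0.151  0.104]
[274 255  28  35 387] [ 0.5814 -0.2079  0.0977] [ 0.554 -0.217  0.09 ] [ 0.616 -0.2    0.104]
[245 270  25  30 342] [ 0.58   -0.2572  0.098 ] [ 0.555 -0.267  0.09 ] [ 0.609 -0.25   0.103]
0.0012598797348375734
```

View pics/crop2.png

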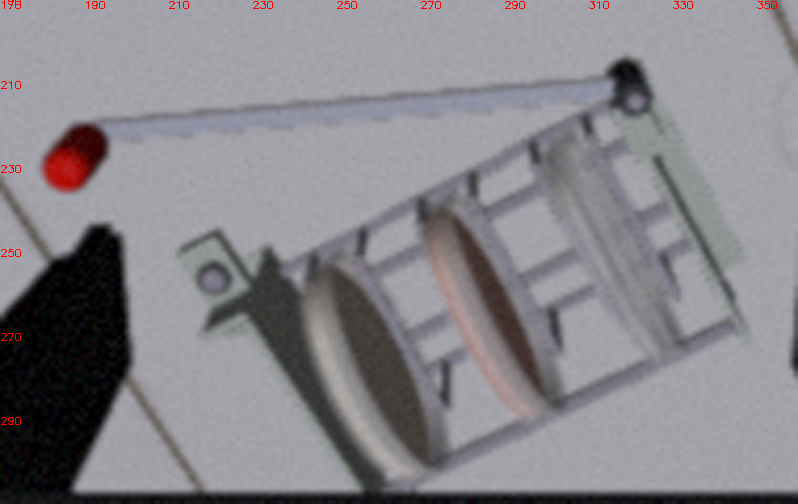

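The crop shows the catch bracket at (220,255), hinge screw at (321,213), and the dishes with cream at the right end, orange in the middle and clear on the left. Next I fit the yaw and centre.

```bash
python3 - <<'E'
from h import *
p,d,K,R,t=load("pics/w1.npz");W=cloud(d,K,R,t)
C=-R.T@t
def bp(u,v,z):
    r=R.T@np.array([(u-K[0,2])/K[0,0],(v-K[1,2])/K[1,1],1]);return C+r*(z-C[2])/r[2]
f=lambda x,y:(170+x/4.2-.4,190+y/4.2-.4)
pix=dict(hinge_screw=(637,101,.072),knobtop=(66,169,.099),bk1=(214,230,.069),rimback_l=(735,322,.052),rimback_r=(405,487,.052),rimfr_l=(600,108,.052),rimfr_r=(285,268,.052))
for k,(x,y,z) in pix.items():
    print(k,bp(*f(x,y),z).round(4))
reg=np.zeros(d.shape,bool);reg[215:300,225:350]=1
top=reg&(W[...,2]>.075)&(W[...,2]<.11)
n,l,s,ce=cv2.connectedComponentsWithStats(top.astype(np.uint8))
for i in range(1,n):
    if s[i,4]>80:
        q=W[l==i];print(s[i],q.mean(0).round(4))
        (c,wh,a)=cv2.minAreaRect((q[:,:2]*1000).astype(np.float32));print(c,wh,a)
        vx=cv2.fitLine((q[:,:2]).astype(np.float32),cv2.DIST_HUBER,0,.01,.01).ravel();print('dir deg',np.degrees(np.arctan2(vx[1],vx[0])))
        ql=q[q[:,2]>.097];print('top',len(ql),ql.mean(0).round(4), (ql.min(0)+ql.max(0))/2)
E
```

```text
hinge_screw [ 0.5316 -0.1263  0.072 ]
knobtop [ 0.4592 -0.3012  0.099 ]
bk1 [ 0.5084 -0.2804  0.069 ]
rimback_l [ 0.6349 -0.1304  0.052 ]
rimback_r [ 0.6424 -0.2748  0.052 ]
rimfr_l [ 0.535  -0.1397  0.052 ]
rimfr_r [ 0.5387 -0.2709  0.052 ]
[300 229  33  48 570] [ 0.5746 -0.1584  0.0935]
(581.2778930664062, -159.2642822265625) (77.92328643798828, 15.772007942199707) 1.9082629680633545
dir deg 2.6400418
top 244 [ 0.5816 -0.158   0.1002] [ 0.58188897 -0.15845361  0.10031956]
[271 245  33  46 598] [ 0.5778 -0.2073  0.0926]
(584.0384521484375, -209.18923950195312) (80.7481918334961, 15.81724739074707) 1.9933876991271973
dir deg 4.623994
top 236 [ 0.5837 -0.2078  0.1002] [ 0.58565532 -0.20819105  0.10047354]
[241 259  33  41 577] [ 0.5764 -0.2564  0.0918]
(583.463623046875, -258.6156311035156) (77.05224609375, 15.24931526184082) 1.6901882886886597
dir deg 8.251628
top 226 [ 0.5842 -0.2574  0.1002] [ 0.58554075 -0.25810727  0.1001862 ]
```

Call:
{"method": "play_rows", "body": {"series": "0 -10 -30 -20 0 0 0.12;0 -20 -60 -40 0 0 0.24;0 -30 -95 -60 0 0 0.36;0 -37 -125 -80 0 0 0.48;0 -40 -150 -100 0 0 0.505;0 -40 -150 -140 0 0 0.505;0 -40 -150 -180 0 0 0.505;0 -40 -150 -215 0 0 0.505;0 -40 -150 -240 0 0 0.505;0 -40 -150 -252 0 0 0.505;0 -40 -150 -252 0 0 0.505"}}

```text
clock: 2.82
tcp_pos: [0.4172, -0.3027, 0.0755]
orientation: [179.8, -0.2, -177.8]
wrist_force: [-1.3, 0.5, 0.5]
width: 0.282
finger_force: 0.0
```

Call:
{"method": "play_rows", "body": {"series": "0 10 0 0 0 0 0;0 20 -2 0 0 0 0;0 30 -4 0 0 0 0;0 40 -6 0 0 0 0;0 50 -8 0 0 0 0;0 60 -10 0 0 0 0;0 68 -11 0 0 0 0;0 74 -11 0 0 0 0;0 80 -11 0 0 0 0;0 80 -11 0 0 0 0"}}

```text
clock: 3.65
tcp_pos: [0.4984, -0.316, 0.0775]
orientation: [-180.0, 0.0, -177.8]
wrist_force: [-0.3, -0.5, 0.3]
width: 0.005
finger_force: 0.0
```

```bash
cat > w.py <<'E'
from station import r
import cv2,numpy as np,sys
n,f=sys.argv[1:3]
o=r.get_obs();print(o['clock'],o['tcp_pos'].round(4),o['orientation'].round(2),o['joint_pos'].round(1),o['wrist_force'].round(1))
c=r.get_calibration(n);p,d=r.read_camera(n)
np.savez(f"pics/{f}.npz",p=p,d=d,**c);cv2.imwrite(f"pics/{f}.png",p[:,:,::-1])
E
python3 w.py wrist w2
```

```text
3.65 [ 0.4984 -0.316   0.0775] [-1.8000e+02  2.0000e-02 -1.7785e+02] [ -38.8   34.9  101.8    0.    43.3 -130.9] [-0.3 -0.5  0.3]
```

View pics/w2.png

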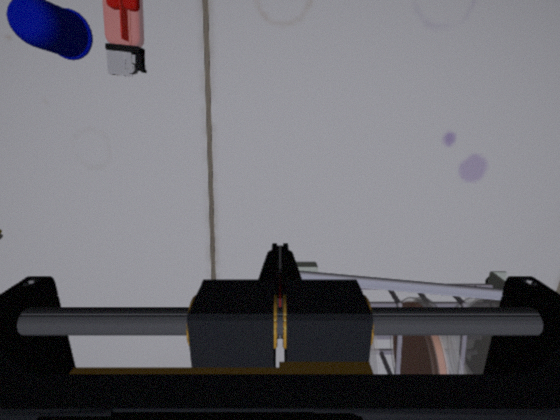

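The bar runs from (300,275) to (500,295) in the wrist view and is nearly shut, with the fingers hiding the knob. I keep pushing.

Call:
{"method": "play_rows", "body": {"series": "0 4 0 0 0 0 0;0 8 0 0 0 0 0;0 12 0 0 0 0 0;0 16 0 0 0 0 0;0 16 0 0 0 0 0"}}

```text
clock: 4.12
tcp_pos: [0.5144, -0.3161, 0.0777]
orientation: [-180.0, 0.0, -177.9]
wrist_force: [0.7, -0.7, 0.2]
width: 0.006
finger_force: 0.0
```

Call:
{"method": "play_rows", "body": {"series": "0 3 0 0 0 0 0;0 6 0 0 0 0 0;0 6 0 0 0 0 0"}}

```text
clock: 4.37
tcp_pos: [0.5185, -0.3158, 0.0774]
orientation: [179.9, -0.2, -177.8]
wrist_force: [-7.4, -0.9, 3.6]
width: 0.004
finger_force: 3.9
```

Call:
{"method": "play_rows", "body": {"series": "0 2 0 0 0 0 0;0 3 0 0 0 0 0;0 3 0 0 0 0 0"}}

```text
clock: 4.62
tcp_pos: [0.5192, -0.3158, 0.0773]
orientation: [179.8, -0.4, -177.8]
wrist_force: [-21.2, -3.1, 8.1]
width: 0.004
finger_force: 10.5
```

That is a hard stop. I back off, rise and check.

Call:
{"method": "play_rows", "body": {"series": "0 -25 0 0 0 0 0;0 -45 0 0 0 0 0;0 -45 0 40 0 0 0;0 -45 20 80 0 0 0;0.42 -45 50 120 0 0 0;0.42 -45 80 160 0 0 0;0.42 -45 105 195 0 0 0;0.42 -45 110 220 0 0 0;0.42 -45 110 220 0 0 0;0.42 -45 110 220 0 0 0"}}

```text
clock: 5.45
tcp_pos: [0.4783, -0.2054, 0.3001]
orientation: [-179.9, 0.3, -177.8]
wrist_force: [0.3, -0.6, -0.2]
width: 0.37
finger_force: 0.0
```

```bash
python3 w.py wrist w3; python3 - <<'E'
from h import *
p=load("pics/w3.npz")[0]
c=cv2.resize(p[170:320,160:360],None,fx=4,fy=4,interpolation=cv2.INTER_CUBIC)
for i in range(0,200,20): cv2.putText(c,str(160+i),(i*4,8),0,.35,(255,0,0))
for i in range(0,150,20): cv2.putText(c,str(170+i),(0,i*4+4),0,.35,(255,0,0))
cv2.imwrite("pics/crop3.png",c[:,:,::-1])
E
```

```text
5.45 [ 0.4783 -0.2054  0.3001] [-179.85    0.26 -177.78] [ -30.5   14.7   97.     0.    68.  -122.7] [ 0.3 -0.6 -0.2]
```

View pics/crop3.png

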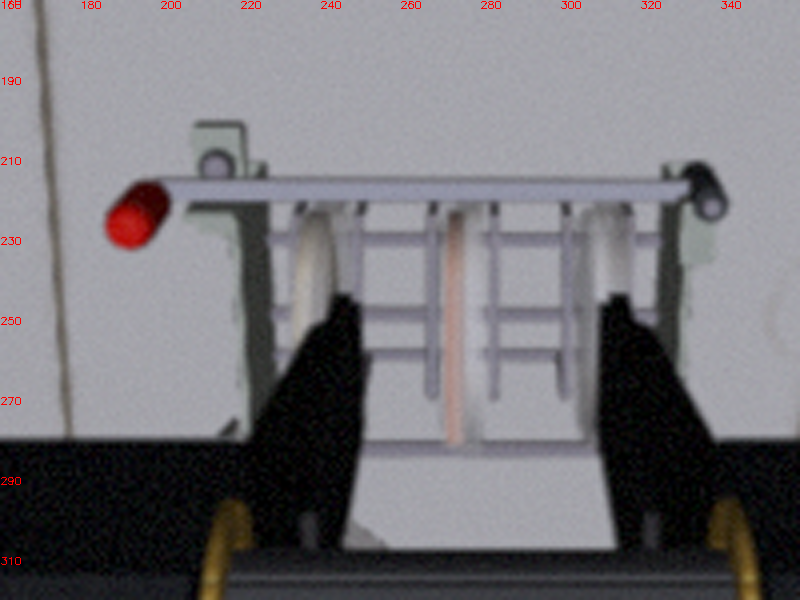

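The bar lies straight across the front from (190,215) to (335,217), past the pin at (211,208) and on the back stop, so it is shut. The orange dish is upright at column 270-278. Next I measure its centre line.

```bash
python3 - <<'E'
from h import *
p,d,K,R,t=load("pics/w3.npz");W=cloud(d,K,R,t)
reg=np.zeros(d.shape,bool);reg[205:278,262:290]=1
for a,b in ((.1,.105),(.097,.1),(.092,.097),(.085,.092),(.075,.085)):
    q=W[reg&(W[...,2]>a)&(W[...,2]<b)]
    print(a,len(q),q.mean(0).round(4),np.percentile(q,[2,98],axis=0).round(4)[:,:2].ravel())
q=W[reg&(W[...,2]>.08)]
print(cv2.minAreaRect((q[:,:2]*1000).astype(np.float32)), q[:,0].max())
for rg in ((.56,.575),(.58,.595),(.60,.615)):
    s=q[(q[:,0]>rg[0])&(q[:,0]<rg[1])];print(rg,len(s),np.percentile(s[:,1],[2,50,98]).round(4),s[:,2].max().round(4))
E
```

```text
0.1 160 [ 0.5844 -0.207   0.1014] [ 0.5709 -0.2146  0.5983 -0.2015]
0.097 123 [ 0.5821 -0.21    0.0988] [ 0.5649 -0.2155  0.6037 -0.2018]
0.092 117 [ 0.57   -0.2109  0.0948] [ 0.5559 -0.2169  0.6057 -0.2027]
0.085 84 [ 0.5575 -0.2105  0.0886] [ 0.5496 -0.2174  0.607  -0.2031]
0.075 86 [ 0.5489 -0.2109  0.0801] [ 0.5439 -0.218   0.5576 -0.2034]
((502.273193359375, -211.91404724121094), (218.33570861816406, 15.174277305603027), 1.7990270853042603) 0.6116253757327452
(0.56, 0.575) 152 [-0.2173 -0.2093 -0.2024] 0.1023
(0.58, 0.595) 123 [-0.2165 -0.2094 -0.2017] 0.1037
(0.6, 0.615) 38 [-0.2161 -0.2105 -0.2012] 0.1001
```

Call:
{"method": "play_rows", "body": {"series": "0.4 35 -2 -30 0 0 0;0.4 70 -4 -50 0 0 0;0.4 100 -4 -70 0 0 0;0.4 106 -4 -90 0 0 0;0.4 106 -4 -120 0 0 0;0.4 106 -4 -140 0 0 0;0.4 106 -4 -160 0 0 0;0.4 106 -4 -180 0 0 0;0.4 106 -4 -200 0 0 0;0.4 106 -4 -220 0 0 0;0.4 106 -4 -236 0 0 0;0.4 106 -4 -236 0 0 0", "grip_force": 10}}

```text
clock: 6.5
tcp_pos: [0.5811, -0.2097, 0.0566]
orientation: [179.8, -0.4, -177.9]
wrist_force: [-0.8, -0.1, -0.8]
width: 0.399
finger_force: 0.0
```

Call:
{"method": "play_rows", "body": {"series": "0 0 0 0 0 0 0;0 0 0 0 0 0 0;0 0 0 0 0 0 0;0 0 0 0 0 0 0;0 0 0 0 0 0 0;0 0 0 0 0 0 0", "grip_force": 10}}

```text
clock: 7.0
tcp_pos: [0.5838, -0.2101, 0.0624]
orientation: [-180.0, 0.1, -177.9]
wrist_force: [-0.7, 0.7, 3.7]
width: 0.164
finger_force: 10.0
```

The dish is gripped (width matches 16 mm). I lift it straight up.

Call:
{"method": "play_rows", "body": {"series": "0 0 0 10 0 0 0;0 0 0 25 0 0 0;0 0 0 45 0 0 0;0 0 0 70 0 0 0;0 0 0 95 0 0 0;0 0 0 120 0 0 0;0 0 0 150 0 0 0;0 0 0 180 0 0 0;0 0 0 210 0 0 0;0 0 0 240 0 0 0;0 0 0 260 0 0 0;0 0 0 260 0 0 0"}}

```text
clock: 8.0
tcp_pos: [0.5842, -0.2104, 0.3272]
orientation: [-179.8, 0.4, -177.9]
wrist_force: [-0.1, 0.1, -0.3]
width: 0.165
finger_force: 10.0
```

```bash
python3 w.py side s1; python3 w.py scene c1; python3 - <<'E'
from h import *
from scipy.spatial.transform import Rotation as Ro
ims=[]
for f,(x0,y0) in dict(c1=(250,100),s1=(260,95)).items():
    p,d,K,R,t=load(f"pics/{f}.npz");W=cloud(d,K,R,t)
    ims.append(cv2.resize(p[y0:y0+130,x0:x0+90],None,fx=4.4,fy=4.4,interpolation=cv2.INTER_CUBIC))
    near=(np.linalg.norm(W-[.70,.12,.30],axis=-1)<.06)&(d>0)
    q=W[near];print(f,len(q),q.mean(0).round(4))
p,d,K,R,t=load("pics/w1.npz");W=cloud(d,K,R,t)
print('foot pts',W[250,545],W[228,515],W[215,545])
cv2.imwrite("pics/crop4.png",np.hstack(ims)[:,:,::-1])
# composed rotvec for az guess 35, tilt .35 from tool yaw 182.2
az=np.radians(35)
R1=Ro.from_rotvec(.35*np.array([np.sin(az),-np.cos(az),0]))*Ro.from_euler('z',-57.2,degrees=True)
print(R1.as_rotvec())
E
```

```text
8.0 [ 0.5842 -0.2104  0.3272] [-179.79    0.39 -177.86] [ -25.9   22.7   81.    -0.    75.9 -118. ] [-0.1  0.1 -0.3]
8.05 [ 0.5837 -0.2101  0.3244] [-179.88    0.22 -177.86] [ -25.9   22.8   81.2   -0.    75.7 -118. ] [ 0.1 -0.3 -1.3]
c1 309 [0.7023 0.1368 0.2967]
s1 276 [0.6986 0.1367 0.2852]
foot pts [0.7736661  0.17666073 0.02345936] [0.72143344 0.14911073 0.01082843] [0.71682061 0.19475877 0.01706186]
[ 0.32679119 -0.16222055 -0.98776736]
```

View pics/crop4.png

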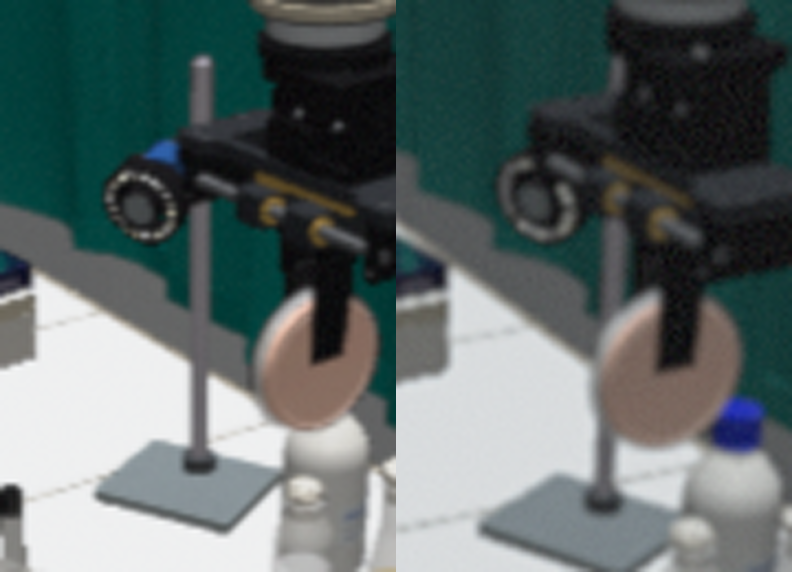

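The dish hangs cleanly in the fingers. The ring shows at crop (140,203) scene and (540,197) side, and the foot corners in the scene crop are (97,497), (228,530), (280,475) and (152,442). I use these to get the stand pose and ring centre.

```bash
python3 - <<'E'
from h import *
from scipy.optimize import least_squares
def bp(C,K,R,t,u,v,z):
    r=R.T@np.array([(u-K[0,2])/K[0,0],(v-K[1,2])/K[1,1],1]);o=-R.T@t;return o+r*(z-o[2])/r[2]
for f,off,cs,ring in (('c1',(250,100),[(97,495),(228,528),(280,473),(152,442)],(140,203)),('s1',(260,95),[(481-396,525),(620-396,568),None,(558-396,477)],(540-396,197))):
    p,d,K,R,t=load(f"pics/{f}.npz")
    P=[bp(0,K,R,t,off[0]+c[0]/4.4-.4,off[1]+c[1]/4.4-.4,.012) if c else None for c in cs]
    print(f,[x.round(4)[:2] for x in P if x is not None])
    print(' front len',np.linalg.norm(P[1]-P[0]),'side',np.linalg.norm(P[3]-P[0]),'az x',np.degrees(np.arctan2(*(P[3]-P[0])[1::-1])),'az from front',np.degrees(np.arctan2(*(P[0]-P[1])[1::-1]))-90,'origin',((P[0]+P[1])/2).round(4))
    W=cloud(d,K,R,t);u,v=off[0]+ring[0]/4.4-.4,off[1]+ring[1]/4.4-.4
    v0,u0=int(round(v)),int(round(u));sl=W[v0-8:v0+9,u0-8:u0+9].reshape(-1,3)
    vv,uu=np.mgrid[-8:9,-8:9];rr=np.hypot(vv,uu).ravel();dd=d[v0-8:v0+9,u0-8:u0+9].ravel()
    print(' ring',u,v,'centre',np.median(sl[rr<3],0).round(4),'annulus',np.mean(sl[(rr>5)&(rr<8)],0).round(4),np.std(dd[(rr>5)&(rr<8)]))
    q=sl[(rr>4.5)&(rr<8)];c=np.median(q,0);q=q[np.linalg.norm(q-c,axis=1)<.04];A=q-q.mean(0);n=np.linalg.svd(A)[2][2];n*=np.sign(n[0])
    print(' normal',n.round(3),'az',np.degrees(np.arctan2(n[1],n[0])),'tilt',np.arcsin(n[2]))
    L=proj([0,0,0],K,R,t)
E
```

```text
c1 [array([0.6957, 0.2028]), array([0.7531, 0.0925]), array([0.848 , 0.1441]), array([0.7908, 0.2576])]
 front len 0.1243592511722192 side 0.10972802762072528 az x 29.923191308789278 az from front 27.517455868607755 origin [0.7244 0.1477 0.012 ]
 ring 281.41818181818184 145.73636363636362 centre [0.6954 0.1353 0.2941] annulus [0.6899 0.1279 0.297 ] 0.20153357
 normal [0.881 0.427 0.206] az 25.84833155114314 tilt 0.20791236347766393
s1 [array([0.6957, 0.2018]), array([0.7556, 0.0991]), array([0.787 , 0.2484])]
 front len 0.1188102457931084 side 0.10249423350164417 az x 27.08576058516579 az from front 30.238194819509104 origin [0.7256 0.1505 0.012 ]
 ring 292.32727272727277 139.37272727272725 centre [0.6952 0.1294 0.2939] annulus [0.6639 0.0727 0.3155] 0.14478624
 normal [0.883 0.415 0.22 ] az 25.17546240211333 tilt 0.22138743096874272
```

```bash
cat > tgt.py <<'E'
from station import r
import numpy as np
from scipy.spatial.transform import Rotation as Ro
def Rt(az,b):
    a=np.radians(az);y=np.array([np.cos(b)*np.cos(a),np.cos(b)*np.sin(a),np.sin(b)]);z=np.array([np.sin(b)*np.cos(a),np.sin(b)*np.sin(a),-np.cos(b)])
    return np.stack([np.cross(y,z),y,z],1)
def rel(az,b):
    o=r.get_obs();R0=Ro.from_euler('xyz',o['orientation'],degrees=True)
    return o,(Ro.from_matrix(Rt(az,b))*R0.inv()).as_rotvec()
E
python3 - <<'E'
from tgt import *
b=np.radians(48);o,rv=rel(28,b);R=Rt(28,b)
ring=np.array([.69,.13,.29]);ld=np.array([np.cos(.22)*np.cos(np.radians(28)),np.cos(.22)*np.sin(np.radians(28)),np.sin(.22)])
cam_t=np.array([.0845,0,-.1715])
cam=ring-.33*ld+[0,0,.12]
tcp=cam-R@cam_t
v=R.T@(ring-cam);A=np.array([[0,-.9547,-.2975],[1,0,0],[0,-.2975,.9547]])
c=A.T@v;print('cam',cam,'tcp',tcp,'shift mm',(tcp-o['tcp_pos'])*1000,'rv',rv,np.linalg.norm(rv),'pix',279.6+313.8*c[0]/c[2],210.5+313.8*c[1]/c[2])
print('wrist ctr',tcp-R[:,2]*.3)
E
```

```text
cam [ 0.40565012 -0.02119151  0.33798422] tcp [ 0.55785155 -0.03596675  0.22322833] shift mm [-25.42527058 173.92473213 -99.2001981 ] rv [ 0.76441288 -0.43883899 -1.04978197] 1.3707475675422538 pix 497.3644649897244 112.71483188436162
wrist ctr [ 0.36100417 -0.14063235  0.42396751]
```

Call:
{"method": "play_rows", "body": {"series": "0 -10 20 0 0.064 -0.037 -0.087;0 -20 45 0 0.128 -0.073 -0.175;0 -30 75 0 0.192 -0.11 -0.262;0 -40 100 -10 0.256 -0.147 -0.35;0 -45 125 -20 0.32 -0.183 -0.437;0 -45 145 -30 0.384 -0.22 -0.525;0 -45 160 -40 0.448 -0.256 -0.612;0 -45 165 -50 0.512 -0.293 -0.7;0 -45 165 -60 0.576 -0.33 -0.787;0 -45 165 -70 0.64 -0.366 -0.875;0 -45 165 -80 0.704 -0.403 -0.962;0 -45 165 -80 0.764 -0.439 -1.05"}}

```text
clock: 9.1
tcp_pos: [0.5371, -0.0452, 0.2389]
orientation: [132.1, -0.3, 117.7]
wrist_force: [0.7, 0.7, 0.6]
width: 0.163
finger_force: 10.0
```

Call:
{"method": "play_rows", "body": {"series": "0 0 0 0 0 0 0;0 0 0 0 0 0 0;0 0 0 0 0 0 0"}}

```text
clock: 9.35
tcp_pos: [0.5387, -0.0451, 0.2416]
orientation: [132.1, 0.1, 118.2]
wrist_force: [0.2, 0.5, 0.4]
width: 0.161
finger_force: 10.0
```

```bash
python3 w.py wrist w5
```

```text
9.35 [ 0.5387 -0.0451  0.2416] [1.3210e+02 6.0000e-02 1.1822e+02] [ -31.    14.6  125.    77.1   40.8 -121.6] [0.2 0.5 0.4]
```

View pics/w5.png

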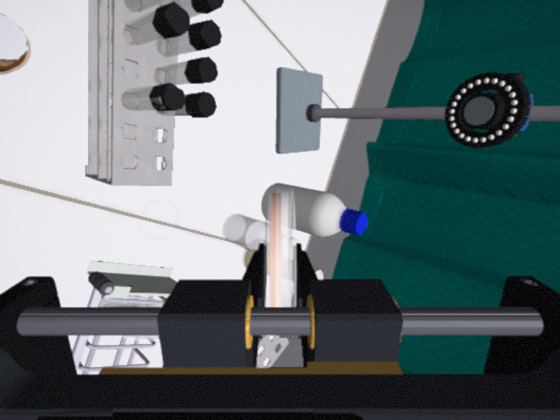

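The ring is seen clearly at (485,110) and the foot at (277-323, 67-155), with the dish held straight at (282,240). I fit the ring plane and stand geometry.

```bash
python3 - <<'E'
from h import *
p,d,K,R,t=load("pics/w5.npz");W=cloud(d,K,R,t)
C=-R.T@t
g=p.max(2).astype(int)
m=np.zeros(d.shape,bool);m[65:160,438:535]=1
bright=(p.min(2)>150)&m
ys,xs=np.nonzero(bright);el=cv2.fitEllipse(cv2.convexHull(np.stack([xs,ys],1).astype(np.int32)));print('led ellipse',el,bright.sum())
vv,uu=np.mgrid[:420,:560]
(ex,ey),(a,b),th=el
c,s=np.cos(np.radians(th)),np.sin(np.radians(th))
rho=np.hypot(((uu-ex)*c+(vv-ey)*s)/(a/2),(-(uu-ex)*s+(vv-ey)*c)/(b/2))
for lo,hi in ((.78,1.08),(.7,1.15)):
    q=W[(rho>lo)&(rho<hi)&(d>0)]
    for _ in range(4):
        mu=q.mean(0);n=np.linalg.svd(q-mu)[2][2];n*=np.sign(n[0]);e=(q-mu)@n;k=abs(e)<max(.003,2*e.std());q=q[k]
    ray=R.T@np.array([(ex-K[0,2])/K[0,0],(ey-K[1,2])/K[1,1],1]);P=C+ray*((mu-C)@n)/(ray@n)
    rad=np.linalg.norm(q-P,axis=1)
    print(len(q),'mean',mu.round(4),'ctr',P.round(4),'n',n.round(4),'az',np.degrees(np.arctan2(n[1],n[0])).round(2),'tilt',np.arcsin(n[2]).round(4),'rms',e.std().round(4),rad.min(),rad.max())
# foot
ft=(abs(W[...,2]-.013)<.009)&(d>0)&(p.max(2)<170)&(p.max(2)>70);ft[:,:262]=0;ft[:,335:]=0;ft[:55]=0;ft[165:]=0
n_,l,st,ce=cv2.connectedComponentsWithStats(ft.astype(np.uint8));i=1+st[1:,4].argmax()
q=W[l==i];print('foot',st[i],cv2.minAreaRect((q[:,:2]*1000).astype(np.float32)),np.median(q[:,2]))
# column at few heights
col=(d>0)&(W[...,2]>.04)&(W[...,2]<.24)&(uu>330)&(uu<440)&(vv>95)&(vv<130)
q=W[col];q=q[np.hypot(*(q[:,:2]-np.median(q[:,:2],0)).T)<.02];print('column front',q.mean(0),len(q))
E
```

```text
led ellipse ((483.73431396484375, 109.73914337158203), (58.40397644042969, 70.4028091430664), 51.32248306274414) 259
1789 mean [0.697  0.1382 0.2915] ctr [0.6968 0.1383 0.2923] n [0.8705 0.4445 0.2113] az 27.05 tilt 0.2129 rms 0.001 0.019985527055210225 0.033089644830872726
2613 mean [0.6971 0.1383 0.2916] ctr [0.6969 0.1384 0.2923] n [0.8707 0.4437 0.2123] az 27.0 tilt 0.2139 rms 0.001 0.017815744183166036 0.03530521523202217
foot [ 276   67   47   87 3359] ((767.872314453125, 174.15274047851562), (110.05487060546875, 128.39637756347656), 27.35855484008789) 0.016545412264379722
column front [0.84787572 0.19650109 0.16548505] 617
```

```bash
python3 - <<'E'
from h import *
from tgt import *
p,d,K,R,t=load("pics/w5.npz");W=cloud(d,K,R,t)
for s in (np.s_[40:60,280:310],np.s_[160:180,225:255],np.s_[20:50,310:340],np.s_[200:210,60:120]): print(np.median(W[s].reshape(-1,3),0).round(4))
b=.213;az=27.2;o,rv=rel(az,b);T=Rt(az,b)
ring=np.array([.6968,.1383,.2915]);f=ring-.15*T[:,1]
tcp=f-T@[0,0,.0065]
print('focus',f,'tcp',tcp,'shift',(tcp-o['tcp_pos'])*1000,'rv',rv,np.linalg.norm(rv))
E
```

```text
[7.200e-01 2.568e-01 4.000e-04]
[6.938e-01 4.170e-02 6.000e-04]
[7.756e-01 3.258e-01 4.000e-04]
[ 0.5181 -0.064   0.0008]
focus [0.56640251 0.0712848  0.25979104] tcp [0.56518041 0.07065672 0.26614415] shift [ 26.30111314 115.7439583   24.2419561 ] rv [-0.28883558  0.55291806 -0.01736585] 0.6240560475163227
```

Call:
{"method": "play_rows", "body": {"series": "0 5 15 8 -0.058 0.111 -0.003;0 8 30 15 -0.116 0.221 -0.007;0 12 45 20 -0.173 0.332 -0.01;0 16 60 24 -0.231 0.442 -0.014;0 20 75 24 -0.289 0.553 -0.017;0 22 90 24 -0.289 0.553 -0.017;0 24 102 24 -0.289 0.553 -0.017;0 25 110 24 -0.289 0.553 -0.017;0 26 114 24 -0.289 0.553 -0.017;0 26.3 115.7 24.2 -0.289 0.553 -0.017;0 26.3 115.7 24.2 -0.289 0.553 -0.017;0 26.3 115.7 24.2 -0.289 0.553 -0.017"}}

```text
clock: 10.4
tcp_pos: [0.5646, 0.0704, 0.2658]
orientation: [167.7, 0.0, 117.1]
wrist_force: [0.2, -0.1, -0.1]
width: 0.167
finger_force: 10.0
```

Call:
{"method": "play_rows", "body": {"series": "0 0 0 0 0 0 0;0 0 0 0 0 0 0;0 0 0 0 0 0 0;0 0 0 0 0 0 0"}}

```text
clock: 10.73
tcp_pos: [0.5647, 0.0701, 0.2659]
orientation: [167.7, 0.0, 117.0]
wrist_force: [-0.7, 0.1, -0.1]
width: 0.163
finger_force: 10.0
```

```bash
python3 w.py scene c6; python3 w.py side s6; python3 w.py wrist w6; python3 - <<'E'
from h import *
from tgt import *
o=r.get_obs();T=Ro.from_euler('xyz',o['orientation'],degrees=True).as_matrix()
print('T y',T[:,1],'want',Rt(27.2,.213)[:,1],'dish(pred)',o['tcp_pos']+T@[0,0,.0065])
ims=[]
for f in ('c6','s6'):
    p,d,K,R,t=load(f"pics/{f}.npz")
    q=proj([.566,.071,.26],K,R,t)[0];x,y=int(q[0])-40,int(q[1])-50;print(f,q,x,y)
    ims.append(cv2.resize(p[y:y+100,x:x+80],None,fx=5,fy=5,interpolation=cv2.INTER_CUBIC))
cv2.imwrite("pics/crop6.png",np.hstack(ims)[:,:,::-1])
E
```

```text
10.7333 [0.5647 0.0701 0.2659] [1.6771e+02 1.0000e-02 1.1696e+02] [ -2.5  16.4 101.1   7.6  52.  -33.6] [-0.7  0.1 -0.1]
10.7833 [0.5648 0.0702 0.2659] [1.6771e+02 2.0000e-02 1.1698e+02] [ -2.4  16.4 101.    7.6  52.  -33.6] [0.6 1.1 0.1]
10.8333 [0.5648 0.0703 0.2659] [1.6772e+02 1.0000e-02 1.1699e+02] [ -2.4  16.5 101.    7.6  52.  -33.6] [-0.1  0.3 -1.3]
T y [0.87064076 0.4435602  0.21269467] want [0.86931657 0.44676803 0.21139305] dish(pred) [0.56603531 0.07104613 0.25951877]
c6 [258.43165294 170.45827076] 218 120
s6 [260.52013213 163.30103856] 220 113
```

View pics/crop6.png

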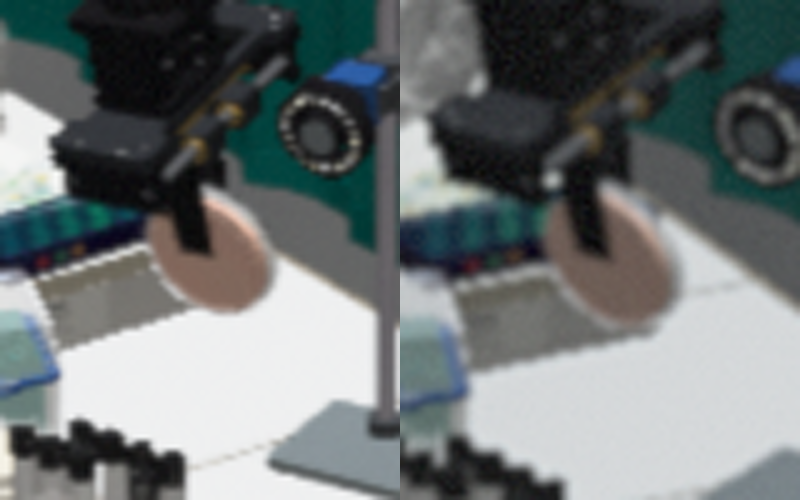

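The dish faces the ring in both views, at crop (210,250) scene and (612,255) side. I verify its centre against the model.

```bash
python3 - <<'E'
from h import *
from tgt import *
from scipy.optimize import least_squares
o=r.get_obs();T=Ro.from_euler('xyz',o['orientation'],degrees=True).as_matrix();tcp=o['tcp_pos']
for f in ('c6','s6'):
    p,d,K,R,t=load(f"pics/{f}.npz");W=cloud(d,K,R,t);L=(W-tcp)@T
    hsv=cv2.cvtColor(p,cv2.COLOR_RGB2HSV).astype(int)
    m=(d>0)&(abs(L[...,1]+.004)<.014)&(np.hypot(L[...,0],L[...,2]-.0065)<.06)&(p.max(2)>90)
    n_,l,st,ce=cv2.connectedComponentsWithStats(m.astype(np.uint8));i=1+st[1:,4].argmax();m=l==i
    q=L[m];print(f,m.sum(),'x',np.percentile(q[:,0],[0.5,99.5]).round(4),'z max',np.percentile(q[:,2],99.7).round(4))
    cn=max(cv2.findContours(m.astype(np.uint8),0,cv2.CHAIN_APPROX_NONE)[0],key=len)[:,0]
    pts=cn.astype(float)
    # silhouette: lower hull only; fit tool x,z shift so cylinder silhouette matches
    a=np.linspace(0,2*np.pi,240)
    keep=np.array([L[v,u,2]>.005 for u,v in cn]);pts=pts[keep]
    def sil(s):
        X=np.concatenate([np.stack([s[0]+.045*np.cos(a),0*a+y,s[1]+.045*np.sin(a)],1) for y in(-.008,.008)])
        return cv2.convexHull(proj(tcp+X@T.T,K,R,t).astype(np.float32))
    def res(s):
        h=sil(s);return [cv2.pointPolygonTest(h,(float(u),float(v)),True)-.5 for u,v in pts]
    sol=least_squares(res,[0,.0065],loss='soft_l1',diff_step=.05,x_scale=.005);print('  fit x,z',sol.x.round(4),'rms px',np.std(sol.fun).round(2),len(pts))
    fc=q[(q[:,2]>.015)&(np.hypot(q[:,0],q[:,2]-.0065)<.036)];A=np.c_[fc[:,0],fc[:,2],np.ones(len(fc))];k=np.linalg.lstsq(A,fc[:,1],rcond=None)[0];print('  face plane slopes',k.round(4))
p,d,K,R,t=load("pics/c6.npz");print(np.median(cloud(d,K,R,t)[143:148,280:284].reshape(-1,3),0))
E
```

```text
c6 413 x [-0.0485  0.0373] z max 0.0456
  fit x,z [-0.0052  0.0002] rms px 2.41 37
  face plane slopes [ 0.0255  0.0083 -0.0064]
s6 507 x [-0.0497  0.0367] z max 0.0505
  fit x,z [-0.0059  0.0046] rms px 2.42 45
  face plane slopes [-0.0099 -0.03   -0.0069]
[0.69464726 0.129898   0.29803945]
```

```bash
python3 - <<'E'
from h import *
from tgt import *
from scipy.optimize import least_squares
A=np.array([[0,-.9547357,-.2974551],[1,0,0],[0,-.2974554,.9547351]]);ct=np.array([.08454,-.00023,-.17146])
for f in ('w5','w6'):
    p,d,K,R,t=load(f"pics/{f}.npz")
    v,u=np.mgrid[:420,:560];c=np.stack([(u-K[0,2])/K[0,0]*d,(v-K[1,2])/K[1,1]*d,d],-1);L=c@A.T+ct
    m=(d>0)&(abs(L[...,1])<.0095)&(abs(np.hypot(L[...,0],L[...,2]-.0065)-.045)<.012)&(L[...,0]>.015)
    q=L[m];print(f,m.sum(),np.percentile(q,[1,50,99],axis=0).round(4).tolist())
    q=q[abs(q[:,1])<.006]
    s=least_squares(lambda s:np.hypot(q[:,0]-s[0],q[:,2]-s[1])-.045,[0,.0065],loss='soft_l1',f_scale=.001);print(s.x.round(4),np.std(s.fun).round(4))
    yy=L[m][:,1];print('y mid',(np.percentile(yy,2)+np.percentile(yy,98))/2)
for f,(x0,y0) in dict(c6=(272,136),s6=(281,128)).items():
    p,d,K,R,t=load(f"pics/{f}.npz");print(f,proj([.6968,.1383,.2915],K,R,t))
    m=(p.min(2)>140);mm=np.zeros_like(m);mm[y0:y0+20,x0:x0+22]=1;ys,xs=np.nonzero(m&mm);print(len(xs),cv2.fitEllipse(np.stack([xs,ys],1).astype(np.int32)))
E
```

```text
w5 2305 [[0.0153, -0.008, -0.0364], [0.0298, -0.0, -0.0248], [0.0426, 0.0073, 0.0084]]
[-0.0028  0.0054] 0.001
y mid -0.00029535223576233893
w6 2295 [[0.0155, -0.008, -0.0365], [0.0298, -0.0, -0.0249], [0.0426, 0.0073, 0.0093]]
[-0.0028  0.0054] 0.001
y mid -0.0002608101667939877
c6 [[280.83407913 146.29801851]]Traceback (most recent call last):
  File "<stdin>", line 15, in <module>
cv2.error: OpenCV(4.12.0) /io/opencv/modules/imgproc/src/shapedescr.cpp:361: error: (-201:Incorrect size of input array) There should be at least 5 points to fit the ellipse in function 'fitEllipseNoDirect'
```

Call:
{"method": "play_rows", "body": {"series": "0 -0.5 2 -0.5 0 0 0;0 -1.1 3.9 -1 0 0 0;0 -1.1 3.9 -1 0 0 0;0 -1.1 3.9 -1 0 0 0;0 -1.1 3.9 -1 0 0 0;0 -1.1 3.9 -1 0 0 0;0 -1.1 3.9 -1 0 0 0;0 -1.1 3.9 -1 0 0 0"}}

```text
clock: 11.55
tcp_pos: [0.5637, 0.0746, 0.2648]
orientation: [167.7, 0.0, 117.0]
wrist_force: [0.1, -1.1, 0.2]
width: 0.16
finger_force: 10.0
```

```bash
python3 w.py scene c7; python3 - <<'E'
from h import *
p=load("pics/c7.npz")[0]
cv2.imwrite("pics/crop7.png",cv2.resize(p[120:310,200:375],None,fx=3.1,fy=3.1,interpolation=cv2.INTER_CUBIC)[:,:,::-1])
E
```

```text
11.55 [0.5637 0.0746 0.2648] [1.6773e+02 1.0000e-02 1.1702e+02] [ -2.   16.5 101.2   7.5  51.8 -33.1] [ 0.1 -1.1  0.2]
```

View pics/crop7.png

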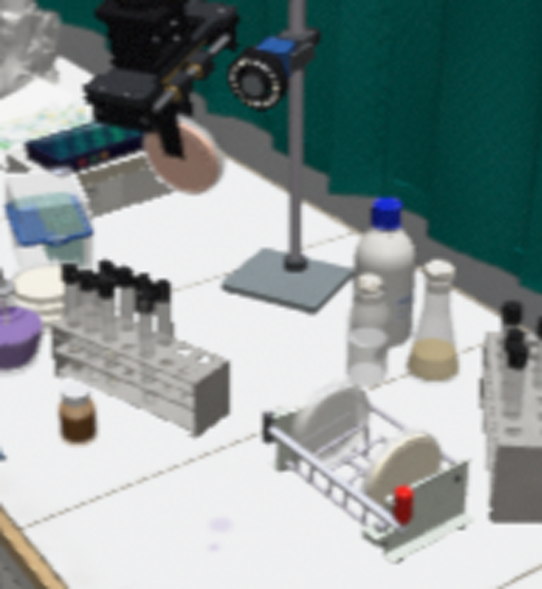

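The bar is shut with the knob at crop (403,503). The clear and cream dishes are in their slots, the vial is standing, and the orange dish is held facing the ring. I hand the job in.

```bash
python3 -c "
from station import r
print(r.job_done())"
```

```text
the job is handed in; nothing more can be done
None
```

I handed the job in after about 11.6 s of arm time: the keeper bar is shut against its stop, and the orange dish is held still, facing the lens, 150 mm in front of the ring light to within a few mm by my measurements. The other two dishes are still in their slots and the vial is standing; the judging result was not reported back.

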